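# Push the tip box home in its loading lane

### The arm

A 7-joint arm with a two-finger parallel gripper is mounted at the origin on a cart in front of the work surface, level with it; the furniture and walls round the work are solid. World frame = base frame: x ahead of the robot, y to its left, z up, the work surface at z = 0. Lengths are in m, angles in degrees, forces in N, time in s.
With the tool pointing down it reaches from about 0.35 to 0.775 m from the base axis. Payload 3.1 kg.
Tool frame: the origin (TCP) lies on the mounting face of the last link; the fingertips stand 173 mm ahead of it and the grasp point (between the pads) lies bot.grip_point_offset ahead of it (bot.grip_point_offset is the distance from the TCP to the grasp point, in m); z points along the fingers, y is the direction in which the jaws open and shut (so a half turn about z gives the same grasp; the last joint's range is limited). The gripper opens to 85 mm and grips with 20 to 120 N. Pads are 22 mm wide; open, the fingers measure 114 mm over their backs; the gripper's body (76 mm by 85 mm) begins 54 mm behind the grasp point. The pads swing forward as they close: fully open they stand 13 mm farther back than shut.
Start: joints at [69.116, 17.813, 0.802, 86.603, -0.252, 75.585, -1.558], TCP at [0.175, -0.522, 0.405] pointing down, gripper open.
Joint ranges: [-154.91, 154.91], [-16.99, 109.72], [-72.82, 74.43], [7.12, 147.25], [-82.49, 262.49], [11.32, 116.49], [-174.64, 174.64]. Speed limits (degrees/s): [159.86, 159.86, 180, 180, 180, 180, 180].

### API

Orientations are given as [roll, pitch, yaw] about the fixed x, y, z axes, in that order (R = Rz(yaw) Ry(pitch) Rx(roll)).
In Python, from plant import bot, imaging gives the robot as it stands.
- The arm moves only by the tool servo_tool, never from a script. Its argument "moves" is one flat list of numbers, 4 for each row, row after row: the shift along the tool's x, y, z in m, then the turn about the tool's z in rad. A call has 1 to 12 rows; each row is the pose to reach, as a shift and turn from the pose commanded when the call began, along the tool's axes at that moment; what a row does not reach only later rows make up. A row lasts 1/10 s, in which the tool goes at most 50 mm and 8.59 degrees, less where a joint would pass 70% of its speed; a pose out of reach is approached as far as the arm can. A call with a gripper value outside its range is refused whole. "jaw" is the finger opening in m, from 0 to 0.0854, set as the call begins (left out, the last holds). The fingers move at their own pace and stop on an object; "force" is the grip in N (left out, the last holds). Time passes only in rows, so rows that repeat a pose let the fingers close. It gives the time, the measured TCP pose, the force and the opening at its end, in the units of the state.
- bot.get_state(): the state, without advancing time (a new reading comes with each control period).
- imaging.camera(name): name is "scene" or "top" or "wrist"; returns (picture, depth): 480x640x3 uint8, red, green, blue; 480x640 float32, m along the optical axis (not along the pixel's ray), 0 where there is no reading.
- imaging.camera_params(name): a dict with "K" (3x3 intrinsics, pixels), "eye" and "attitude" of the camera in the world. Camera axes: x right, y down, z forward; pixel columns grow to the right and rows downward; lengths in m; the calibration is good to about 2 mm. The wrist camera is an equidistant fisheye: a pixel r from the principal point sees the ray r / f radians off the axis. A picture is of the moment at which its call begins: read the wrist's pose just before it. camera_params takes no time and is no camera call; for the wrist camera it gives the pose at the moment of the call.
- bot.close_job(): hands the job in, once; it reports no verdict.
The state is a dict: "clock": time; "q": joint angles; "qd": joint speeds; "joint_efforts": joint torques, N m; "ee_pos": TCP position; "ee_rot": TCP orientation; "ft_force": force on the tool from outside, world axes, zero at the start; "ft_torque": the same for the moment, N m; "finger_gap": finger opening in m.
Only numpy, scipy, OpenCV 4.12 (cv2) and the standard library are available. Lean on these libraries where they do the work, as an engineer would, in place of code of your own. Each camera call takes 0.05 s, during which the arm holds its last target. There are 200 camera calls.

### The job

Push the closed pipette tip box, which stands askew in front of the small loading lane, lengthwise into the lane until its leading end is up against the rubber-padded end stop. The two guide rails trip a sensor at the slightest touch, so square the box up and centre it before it goes in: neither the box nor the robot may touch a rail. Only push it gently with the fingers: do not pinch, lift or tip it, leave the little bottles and the small dish near it alone, and take the hand away at the end.

Things in the scene. Friction and masses are not known exactly. Their poses are not given: they have to be found in the camera images.
- tip_box_center (a point): Centre, half-way up, of the loose pipette tip box (green base, clear lid that is fixed shut, yellow tips inside), 38 mm above the table. About this point it is a plain block: x 66 mm (width), y 118 mm (long axis, goes down the lane), z 76 mm (height). The lid lip stands out 4 mm more on the -x side, to look at only. 0.3 kg, may be 30 % lighter or heavier; tips if a side is pushed near the top.
- lane: Aluminium loading lane fixed on the table: two low parallel rails, end stop across the far end, no floor. Origin on the table in the middle of the mouth, level with the rails' open ends. x points down the lane (the way the box goes), y to the left rail, z up. 90 mm clear between the rails (y -45 to 45). Stop pads' faces at x = 105 mm; box home: centre at x = 46, its rear 13 mm outside the mouth.
- rail_left: Left guide rail, fixed to the lane: 10 mm thick bar, 25 mm high, 105 mm long, with a 5 mm round nose beyond its open end. Origin on the table in the middle of its thickness at the mouth, 50 mm left of the lane's origin; x along the rail. It must not be touched.
- rail_right: Right guide rail, as the left one, 50 mm right of the lane's origin. It must not be touched.
- vial_0: Small loose amber bottle with a white cap, 24 mm across and 55 mm high, standing outside the left rail. Origin at the centre of its underside. A bystander.
- vial_1: Small loose amber bottle with a dark cap, 24 mm across and 55 mm high, standing behind the end stop. Origin at the centre of its underside. A bystander.
- small_dish: Small loose round Petri dish with its lid on, lying flat, 39 mm across and 14 mm high, to the left of the box (about 140 mm from the middle line of the lane). Origin at the centre of its underside. A bystander.
- tip_box: The same tip box; origin at its underside, 38 mm below and 2 mm to the -x side of tip_box_center; same axes. It starts in front of the lane, near end about 5 to 40 mm before the mouth, 3 to 23 mm to the left of the lane's middle line, its long axis up to 0.15 rad askew of the lane's x (box y points roughly along lane x). It slides flat on the table when pushed low.

How it is judged:
By the outcome, as a careful person would: the job done as asked, in the order asked, and still so for the second after the job is handed in, with the robot touching nothing.
It also fails if it takes over 64 s, if anything falls off the work surface, if the arm or the gripper's body presses on something with over 40 N, if the wrist force passes 120 N, or if a joint passes its speed limit or range.

## Working session

There is one attempt and no reset: what is moved stays moved. The work goes in short steps, Python scripts to look and compute and a tool call to move; the robot and the scene stay as the last step left them, time stands still between calls to the robot, and variables do not carry over. Pictures are saved under pics/ and viewed, on a budget of 10 in all, crops included, one or two more only if the job needs it, and the job is handed in when it is done.

Besides the shell and the picture viewer there is one more tool, called in YAML: its name, and indented under it one key for each argument. servo_tool: Moves the arm, as the interface text tells. Its arguments: {"type":"object","properties":{"moves":{"type":"array","items":{"type":"number"}},"jaw":{"type":"number"},"force":{"type":"number"}},"required":["moves"]}

```bash
mkdir -p pics; ls
python3 - <<'E'
from plant import bot, imaging
import cv2,numpy as np
print(bot.grip_point_offset, bot.get_state())
for n in("scene","top"):
    p,d=imaging.camera(n); cv2.imwrite(f"pics/{n}0.png",p[:,:,::-1]); np.save(f"pics/{n}0.npy",d)
    print(n,imaging.camera_params(n))
E
```

```text
pics
0.1547 {'clock': 0.0, 'q': array([69.11561715, 17.86101265,  0.80135011, 86.69086554, -0.25183919,
       75.58280603, -1.5580246 ]), 'qd': array([-0.03296274,  0.0316096 ,  0.07055657, -0.02664357, -0.05526998,
        0.02501068,  0.08247255]), 'joint_efforts': array([-4.26129361e-05, -3.79910517e+01,  1.45737645e-01, -2.30587971e+01,
        1.21964671e-02,  1.35422917e-02, -8.34849043e-07]), 'ee_pos': array([ 0.17440443, -0.52128952,  0.40362275]), 'ee_rot': array([-1.79867192e+02,  5.62484939e-03,  1.85003610e+01]), 'ft_force': array([-0.47817555, -0.37787913, -0.61902638]), 'ft_torque': array([0.04409064, 0.01757712, 0.0498987 ]), 'finger_gap': 0.08518916431878801}
scene {'K': array([[584.02133597,   0.        , 318.05594554],
       [  0.        , 584.02133597, 231.22472058],
       [  0.        ,   0.        ,   1.        ]]), 'eye': array([ 0.0711841 , -0.30731403,  0.50638505]), 'attitude': array([-122.20099941,   -0.80937276,  -55.97538553])}
top {'K': array([[592.60993727,   0.        , 324.53564507],
       [  0.        , 592.60993727, 234.2416306 ],
       [  0.        ,   0.        ,   1.        ]]), 'eye': array([0.59496188, 0.05734038, 0.90339247]), 'attitude': array([-174.37814197,    2.04543076,  -91.29604956])}
```

View pics/top0.png

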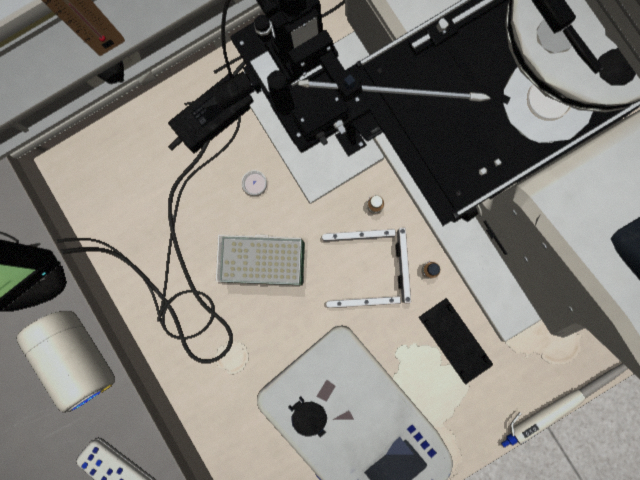

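View pics/scene0.png

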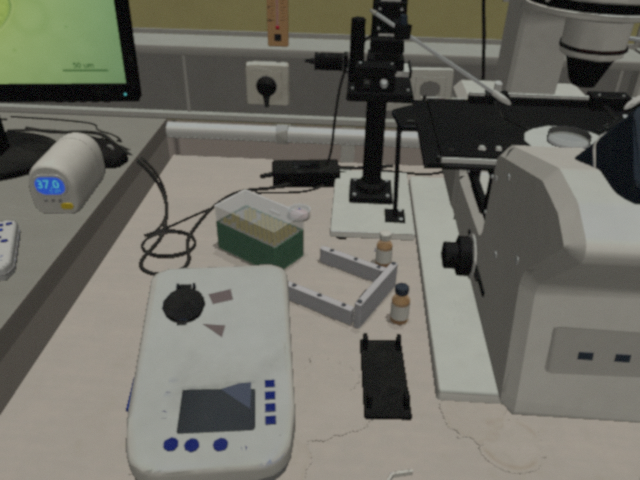

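The top view shows the box at about (261,261), the lane at (325–410, 230–305) opening left, the dish at (254,183) and the vials at (375,205) and (431,269). Image right is world -y, and the lane runs that way.

```bash
cat > h.py <<'E'
import numpy as np,cv2
from scipy.spatial.transform import Rotation as R
from plant import bot,imaging
def cam(n="top"):
    c=imaging.camera_params(n); return c["K"],c["eye"],R.from_euler("xyz",c["attitude"],degrees=True).as_matrix()
def cloud(d,n="top"):
    K,e,M=cam(n); v,u=np.mgrid[:480,:640]
    return (np.stack([(u-K[0,2])/K[0,0]*d,(v-K[1,2])/K[1,1]*d,d],-1))@M.T+e
def ray(px,z,n="top"):
    K,e,M=cam(n); px=np.atleast_2d(px).astype(float)
    r=np.c_[(px-K[:2,2])/K[0,0],np.ones(len(px))]@M.T
    return e+r*((z-e[2])/r[:,2])[:,None]
def rect(P):
    c,s,a=cv2.minAreaRect((P[:,:2]*1000).astype(np.float32)); return np.round(c,1),np.round(s,1),round(a,2)
E
python3 - <<'E'
from h import *
d=np.load("pics/top0.npy"); P=cloud(d); Z=P[...,2]; im=cv2.imread("pics/top0.png")
def reg(a,b,c,e):
    m=np.zeros(d.shape,bool); m[c:e,a:b]=1; return m&(d>0)
for n,b,lo,hi in [("box",(205,315,225,295),.06,.09),("railL",(316,395,225,250),.018,.035),("railR",(318,398,290,315),.018,.035),("stop",(396,415,222,310),.012,.06),("v0",(360,390,190,220),.03,.08),("v1",(418,445,258,282),.03,.08),("dish",(238,272,168,200),.008,.03)]:
    m=reg(*b)&(Z>lo)&(Z<hi); n1,L,S,_=cv2.connectedComponentsWithStats(m.astype(np.uint8))
    k=1+S[1:,4].argmax() if n1>1 else 0; m=L==k
    print(n,m.sum(),S[k],rect(P[m]),np.round(np.percentile(Z[m],[5,50,95]),4))
print(np.median(Z[320:330,300:320]),np.median(Z[250:280,340:380]))
cv2.imwrite("pics/crop0.png",cv2.resize(im[160:320,200:460],None,fx=3,fy=3,interpolation=cv2.INTER_CUBIC))
E
```

```text
box 3937 [ 216  235   86   50 3937] (array([644.4, 179.8]), array([118.5,  66.1]), 86.49) [0.073  0.0755 0.0778]
railL 502 [322 229  73  12 502] (array([680.5,  36.9]), array([ 10.3, 108.1]), 2.28) [0.0214 0.0244 0.027 ]
railR 487 [326 297  72  11 487] (array([580.7,  34.6]), array([ 10. , 104.7]), 2.24) [0.0215 0.0242 0.0268]
stop 710 [396 228  15  75 710] (array([633.3, -26.8]), array([108.4,  14.2]), 2.3) [0.0196 0.0385 0.0416]
v0 209 [368 196  16  16 209] (array([724. ,  10.4]), array([23.4, 20.9]), 69.85) [0.0327 0.0521 0.0564]
v1 215 [424 262  16  17 215] (array([625. , -68.3]), array([22.3, 23.2]), 86.18) [0.0332 0.0523 0.0561]
dish 503 [242 170  25  26 503] (array([766.1, 193.3]), array([38.5, 37.1]), 0.97) [0.0111 0.0137 0.0163]
-0.0009373330019123438 -0.0009496300242756717
```

View pics/crop0.png

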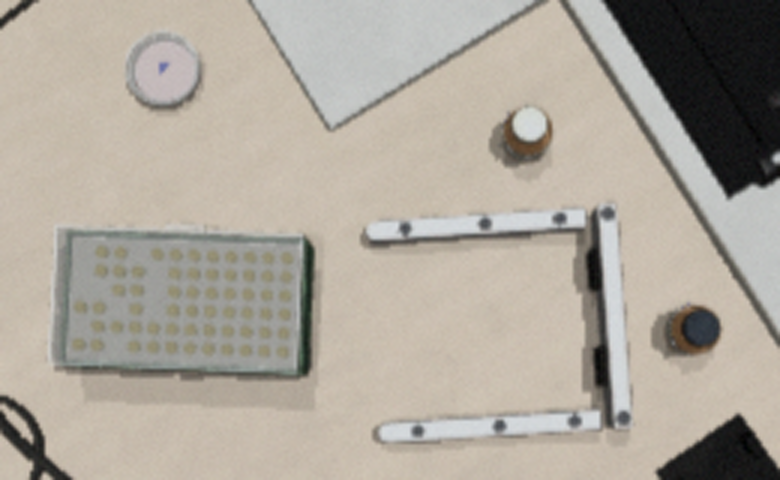

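The crop confirms the layout: box outline (55–312, 228–375), rails parallel and the mouth on the left. The measured sizes match the given ones. In the lane frame the box centre is at about x=-93, y=+19.5 mm, skewed -5.8°. Next I check that the approach path is clear.

Run:
```python
from h import *
C=np.concatenate([cloud(np.load(f"pics/{n}0.npy"),n)[np.load(f"pics/{n}0.npy")>0] for n in("top","scene")])
W=np.array([[.175,-.522],[.45,.15],[.71,.182]])
for a,b in zip(W,W[1:]):
    for t in np.linspace(0,1,8):
        p=a+t*(b-a); k=np.hypot(*(C[:,:2]-p).T)<.11
        print(p.round(3), k.sum(), C[k,2].max().round(3) if k.any() else None)
p=np.array([.71,.182]);k=(np.hypot(*(C[:,:2]-p).T)<.2)&(C[:,2]>.09); print("tall near",k.sum(), C[k][:3], C[k,0].min() if k.any() else None)
# shifts in tool frame: x=(cos18.5,sin18.5) y=(sin18.5,-cos18.5)
a=np.radians(18.5);T=np.array([[np.cos(a),np.sin(a)],[np.sin(a),-np.cos(a)]])
s=bot.get_state()["ee_pos"][:2];print(s,[(T@(np.array(w)-[.175,-.522])).round(3) for w in W])
```

```text
[ 0.175 -0.522] 4046 -0.777
[ 0.214 -0.426] 1694 -0.778
[ 0.254 -0.33 ] 0 None
[ 0.293 -0.234] 865 0.03
[ 0.332 -0.138] 18904 0.05
[ 0.371 -0.042] 40132 0.065
[0.411 0.054] 40809 0.085
[0.45 0.15] 29896 0.085
[0.45 0.15] 29896 0.085
[0.487 0.155] 26387 0.085
[0.524 0.159] 26715 0.085
[0.561 0.164] 26642 0.082
[0.599 0.168] 24703 0.081
[0.636 0.173] 24492 0.08
[0.673 0.177] 24595 0.08
[0.71  0.182] 25989 0.327
tall near 22963 [[0.86159441 0.11485474 0.38894859]
 [0.86132445 0.11389158 0.38939728]
 [0.86097229 0.11291294 0.39000473]] 0.7507564182875127
[ 0.17439913 -0.52131018] [array([0., 0.]), array([ 0.474, -0.55 ]), array([ 0.731, -0.498])]
```

Run:
```python
from h import *
for n in("top","scene"):
    d=np.load(f"pics/{n}0.npy");C=cloud(d,n)[d>0]
    for lo,hi in[(.09,.15),(.15,.22),(.22,.3),(.3,.4),(.4,.6)]:
        k=(C[:,2]>lo)&(C[:,2]<hi)&(C[:,1]>-.02)&(C[:,1]<.3)&(C[:,0]<.95)&(C[:,0]>.3)
        if k.any():
            q=C[k]; i=np.hypot(q[:,0]-.71,q[:,1]-.182).argsort()[:400:80]; print(n,lo,hi,k.sum(),q[i].round(3).tolist())
```

```text
top 0.09 0.15 416 [[0.81, 0.046, 0.147], [0.887, 0.203, 0.142], [0.945, 0.295, 0.096], [0.931, 0.001, 0.131], [0.941, 0.006, 0.104]]
top 0.15 0.22 5327 [[0.799, 0.044, 0.192], [0.782, 0.029, 0.199], [0.802, 0.036, 0.198], [0.79, 0.024, 0.198], [0.808, 0.031, 0.199]]
top 0.22 0.3 10418 [[0.761, 0.108, 0.226], [0.76, 0.102, 0.227], [0.807, 0.191, 0.255], [0.809, 0.19, 0.259], [0.777, 0.106, 0.237]]
top 0.3 0.4 5295 [[0.802, 0.129, 0.303], [0.8, 0.121, 0.32], [0.804, 0.12, 0.325], [0.81, 0.125, 0.325], [0.806, 0.113, 0.309]]
top 0.4 0.6 249 [[0.843, 0.102, 0.42], [0.845, 0.101, 0.406], [0.845, 0.096, 0.409], [0.851, 0.088, 0.401]]
scene 0.09 0.15 1007 [[0.85, 0.117, 0.114], [0.852, 0.114, 0.134], [0.853, 0.114, 0.121], [0.854, 0.11, 0.095], [0.857, 0.109, 0.111]]
scene 0.15 0.22 2218 [[0.851, 0.117, 0.164], [0.852, 0.114, 0.153], [0.853, 0.109, 0.169], [0.855, 0.105, 0.169], [0.859, 0.108, 0.171]]
scene 0.22 0.3 5218 [[0.758, 0.104, 0.226], [0.807, 0.186, 0.256], [0.81, 0.187, 0.24], [0.763, 0.095, 0.225], [0.77, 0.097, 0.24]]
scene 0.3 0.4 1751 [[0.799, 0.124, 0.301], [0.799, 0.117, 0.318], [0.8, 0.111, 0.312], [0.807, 0.112, 0.304], [0.798, 0.088, 0.339]]
```

servo_tool:
  moves: [0.04,-0.046,0,0.02,0.08,-0.092,0,0.05,0.12,-0.138,0,0.08,0.158,-0.183,0,0.11,0.198,-0.229,0,0.14,0.237,-0.275,0,0.17,0.277,-0.321,0,0.2,0.316,-0.367,0,0.23,0.356,-0.413,0,0.26,0.395,-0.458,0,0.283,0.435,-0.504,0,0.283,0.474,-0.55,0,0.283]
  jaw: 0.06

```text
clock: 1.3
ee_pos: [0.4019, 0.0355, 0.4047]
ee_rot: [180.0, -0.0, 2.2]
ft_force: [1.6, -1.7, -0.2]
finger_gap: 0.0604
```

```bash
cat >> h.py <<'E'
th=np.radians(2.27); O=np.array([.6286,.0857]); LX=np.array([np.sin(th),-np.cos(th)]); LY=np.array([np.cos(th),np.sin(th)])
def lane(p): p=np.atleast_2d(p)[:,:2]-O; return np.c_[p@LX,p@LY]
def st():
    s=bot.get_state(); print(s["clock"],"lane mm",(lane(s["ee_pos"])*1e3).round(1),"z",s["ee_pos"][2].round(4),s["ee_rot"].round(2),s["ft_force"].round(1),s["finger_gap"].round(4))
E
python3 -c "from h import *;st()"
```

```text
Traceback (most recent call last):
  File "h.py", line 18, in st
    s=bot.get_state(); print(s["clock"],"lane mm",(lane(s["ee_pos"])*1e3).round(1),"z",s["ee_pos"][2].round(4),s["ee_rot"].round(2),s["ft_force"].round(1),s["finger_gap"].round(4))
                                                                                                                                                           ^^^^^^^^^^^^^^^^^^^^^
AttributeError: 'float' object has no attribute 'round'
```

servo_tool:
  moves: [0.035,-0.016,0.01,0,0.075,-0.033,0.025,0,0.115,-0.05,0.04,0,0.155,-0.067,0.055,0,0.19,-0.084,0.07,0,0.225,-0.1,0.085,0,0.265,-0.117,0.1,0,0.306,-0.134,0.105,0,0.306,-0.134,0.105,0,0.306,-0.134,0.105,0,0.306,-0.134,0.105,0]

```text
clock: 2.4
ee_pos: [0.7017, 0.1794, 0.3001]
ee_rot: [180.0, 0.0, 2.3]
ft_force: [-0.1, 0.3, -0.1]
finger_gap: 0.0599
```

```bash
sed -i 's/s\["finger_gap"\].round(4)/s["finger_gap"]/' h.py
python3 - <<'E'
from h import *
st()
p,d=imaging.camera("wrist"); cv2.imwrite("pics/w1.png",p[:,:,::-1])
p,d=imaging.camera("scene"); cv2.imwrite("pics/s1.png",p[:,:,::-1])
E
```

```text
2.4 lane mm [[-90.7  76.7]] z 0.3001 [1.7996e+02 2.0000e-02 2.2900e+00] [-0.1  0.3 -0.1] 0.05992327172514947
```

View pics/s1.png

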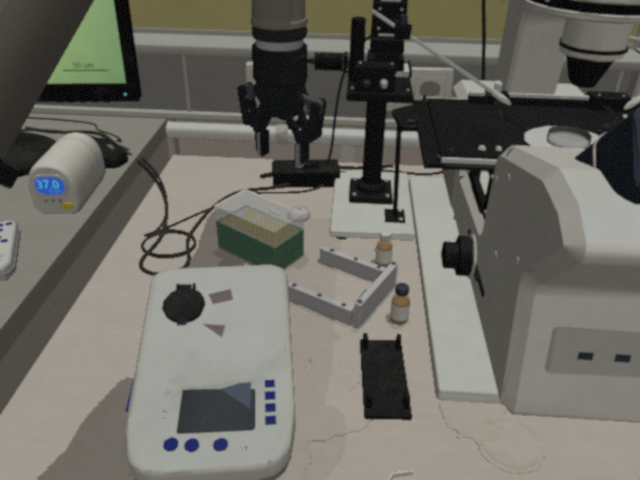

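The scene view shows the open fingers at (262–300,150), beyond the box and left of the stand column, which leaves room to go down.

servo_tool:
  moves: [0.001,-0.002,0.02,0,0.001,-0.002,0.04,0,0.001,-0.002,0.06,0,0.001,-0.002,0.08,0,0.001,-0.002,0.095,0,0.001,-0.002,0.105,0,0.001,-0.002,0.112,0,0.001,-0.002,0.112,0]

```text
clock: 3.3
ee_pos: [0.703, 0.1815, 0.1872]
ee_rot: [180.0, 0.1, 2.3]
ft_force: [-1.1, -0.2, 1.0]
finger_gap: 0.0598
```

Run:
```python
from h import *
st()
p,d=imaging.camera("scene"); cv2.imwrite("pics/s2.png",cv2.resize(p[60:310,150:450,::-1],None,fx=2.4,fy=2.4,interpolation=cv2.INTER_CUBIC))
```

```text
3.3 lane mm [[-92.8  78.1]] z 0.1872 [1.7997e+02 6.0000e-02 2.2800e+00] [-1.1 -0.2  1. ] 0.05978149691664868
```

View pics/s2.png

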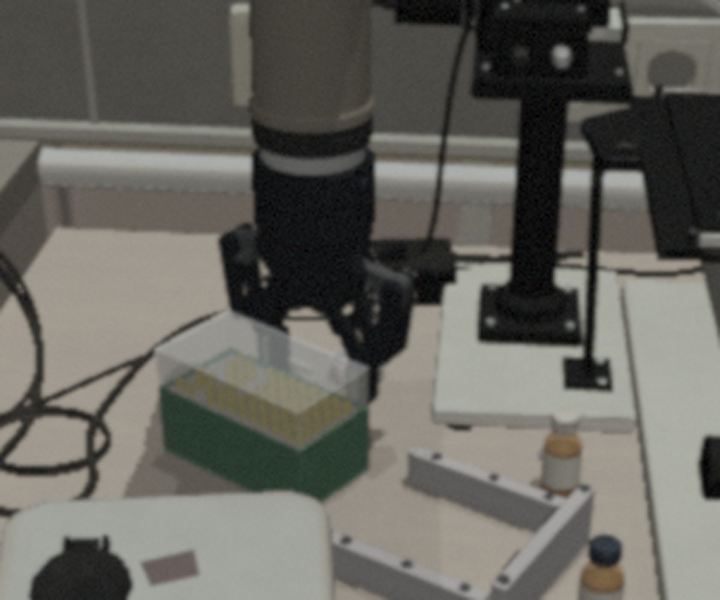

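The fingers now stand behind the far long side, clear of the dish, vials and rails. Next is a slow push toward lane -y with both fingers parallel to the lane.

servo_tool:
  moves: [-0.004,0,0,0,-0.007,0,0,0,-0.01,0,0,0,-0.0125,0,0,0,-0.015,0,0,0,-0.0175,0,0,0,-0.02,0,0,0,-0.0225,0,0,0,-0.025,0,0,0,-0.0275,0,0,0,-0.03,0,0,0,-0.031,0,0,0]

```text
clock: 4.55
ee_pos: [0.6721, 0.1804, 0.1878]
ee_rot: [180.0, -0.0, 2.3]
ft_force: [2.4, 0.3, 0.4]
finger_gap: 0.0599
```

Run:
```python
from h import *
st()
for n in("top","scene"):
    p,d=imaging.camera(n); cv2.imwrite(f"pics/{n}3.png",p[:,:,::-1]); np.save(f"pics/{n}3.npy",d)
a=cv2.imread("pics/top3.png")[160:320,190:430]; b=cv2.imread("pics/scene3.png")[150:310,180:420]
cv2.imwrite("pics/c3.png",np.vstack([cv2.resize(x,None,fx=1.85,fy=1.85,interpolation=cv2.INTER_CUBIC) for x in(a,b)]))
```

```text
4.55 lane mm [[-92.9  47.2]] z 0.1878 [ 1.7999e+02 -1.0000e-02  2.2900e+00] [2.4 0.3 0.4] 0.05994089996262969
```

View pics/c3.png

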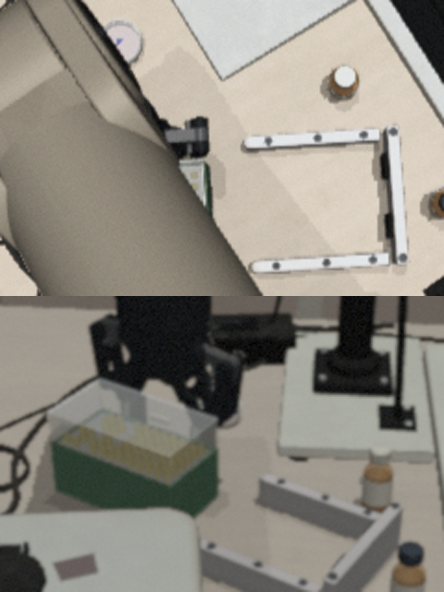

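Contact is steady at about 2.4 N. The arm hides the box from above, but the scene view still shows its near side and front end, so I measure those by depth.

```bash
cat >> h.py <<'E'
def boxfaces(d,box):
    """scene depth: right side & front end of the green base, lane mm"""
    C=cloud(d,"scene"); L=lane(C.reshape(-1,3)).reshape(480,640,2)*1e3; Z=C[...,2]*1e3
    n=cv2.GaussianBlur(np.dstack([L,Z]).astype(np.float32),(0,0),1.5)
    N=np.cross(np.roll(n,-2,1)-np.roll(n,2,1),np.roll(n,-2,0)-np.roll(n,2,0)); N/=np.linalg.norm(N,axis=2,keepdims=True)+1e-9
    x0,x1,y0,y1=box
    m=(d>0)&(Z>15)&(Z<45)&(L[...,0]>x0)&(L[...,0]<x1)&(L[...,1]>y0)&(L[...,1]<y1)
    for name,ax in(("side",1),("end",0)):
        k=m&(np.abs(N[...,ax])>.93); a,b=L[...,1-ax][k],L[...,ax][k]
        for _ in range(3):
            c=np.polyfit(a,b,1); g=np.abs(b-np.polyval(c,a))<2.5; a,b=a[g],b[g]
        print(name,len(a),"range",a.min().round(1),a.max().round(1),"slope deg",np.degrees(c[0]).round(2),"at mid",np.polyval(c,(a.min()+a.max())/2).round(1),"at mean",a.mean().round(1))
E
python3 - <<'E'
from h import *
im=cv2.imread
for k,b in((3,(-175,-15,-45,60)),):
    boxfaces(np.load(f"pics/scene{k}.npy"),b)
boxfaces(np.load("pics/scene0.npy"),(-175,-15,-40,70))
E
```

```text
side 771 range -144.2 -34.3 slope deg 0.04 at mid -32.1 at mean -90.5
end 60 range -4.3 18.7 slope deg 2.02 at mid -31.7 at mean 4.7
side 456 range -149.5 -37.2 slope deg -5.83 at mid -14.6 at mean -86.1
end 179 range 0.8 37.2 slope deg 8.05 at mid -31.5 at mean 19.5
```

The side face is now parallel to the lane (0.04°). The box centre is about 1–2 mm left of the midline, once checked against the first view. I add a small nudge, then back off and rise.

servo_tool:
  moves: [-0.001,0,0,0,-0.0015,0,0,0,-0.0015,0,0,0,0.004,0,0,0,0.012,0,0,0,0.022,0,0,0,0.027,0,-0.01,0,0.027,0,-0.04,0,0.027,0,-0.08,0,0.027,0,-0.12,0,0.027,0,-0.12,0]

```text
clock: 5.75
ee_pos: [0.7009, 0.183, 0.3167]
ee_rot: [-179.7, -0.8, 2.2]
ft_force: [1.4, 0.8, 0.3]
finger_gap: 0.0602
```

Run:
```python
from h import *
st(); print(bot.get_state()["q"].round(1))
```

```text
5.75 lane mm [[-94.3  76.1]] z 0.3167 [-179.69   -0.75    2.23] [1.4 0.8 0.3] 0.06024404448442894
[   0.5   45.7  -34.3   60.5   24.2   79.4 -117.1]
```

servo_tool:
  moves: [-0.003,-0.007,0,-0.14,-0.01,-0.014,0,-0.28,-0.02,-0.024,0,-0.42,-0.028,-0.034,0,-0.56,-0.036,-0.044,0,-0.7,-0.044,-0.054,0,-0.84,-0.052,-0.064,0,-0.98,-0.06,-0.074,0,-1.12,-0.068,-0.084,0,-1.26,-0.076,-0.094,0,-1.4,-0.076,-0.094,0,-1.54,-0.076,-0.094,0,-1.571]
  jaw: 0.035

```text
clock: 6.95
ee_pos: [0.6193, 0.273, 0.3078]
ee_rot: [-180.0, -0.0, 92.4]
ft_force: [0.2, 0.2, 0.4]
finger_gap: 0.0352
```

Run:
```python
from h import *
st(); print(bot.get_state()["q"].round(1))
for n in("top","scene"):
    p,d=imaging.camera(n); cv2.imwrite(f"pics/{n}4.png",p[:,:,::-1]); np.save(f"pics/{n}4.npy",d)
a=cv2.imread("pics/top4.png")[140:320,150:430]; b=cv2.imread("pics/scene4.png")[110:310,150:430]
cv2.imwrite("pics/c4.png",np.vstack([cv2.resize(x,None,fx=1.55,fy=1.55,interpolation=cv2.INTER_CUBIC) for x in(a,b)]))
boxfaces(np.load(f"pics/scene4.npy"),(-175,-15,-45,60))
```

```text
6.95 lane mm [[-187.5   -1.9]] z 0.3078 [-1.7996e+02 -2.0000e-02  9.2430e+01] [0.2 0.2 0.4] 0.0351661470861528
[  2.6  46.5 -53.5  70.7  36.3  79.7 -45.4]
side 451 range -143.0 -33.4 slope deg 0.07 at mid -33.4 at mean -98.0
end 69 range -33.7 17.4 slope deg 21.19 at mid -38.0 at mean 8.1
```

View pics/c4.png

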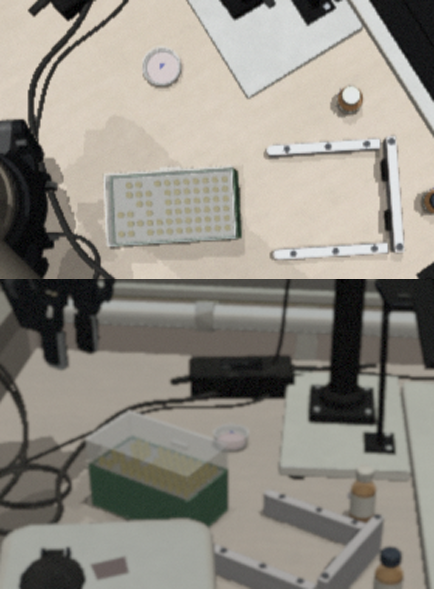

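The top view shows the whole box, squared to the lane, with the gripper behind it at the left and the bystanders undisturbed. I measure the box from above.

```bash
cat >> h.py <<'E'
def boxtop(d,lo=.06,hi=.09,win=(-175,65,-60,60)):
    P=cloud(d).reshape(-1,3); L=lane(P)*1e3
    m=(d.ravel()>0)&(P[:,2]>lo)&(P[:,2]<hi)&(L[:,0]>win[0])&(L[:,0]<win[1])&(L[:,1]>win[2])&(L[:,1]<win[3])
    L=L[m]; c,s,a=cv2.minAreaRect(L.astype(np.float32)); print("top",m.sum(),np.round(c,1),np.round(s,1),round(a,2)); 
    print(" y 1/99%",np.percentile(L[:,1],[1,99]).round(1),"x",np.percentile(L[:,0],[1,99]).round(1))
E
python3 - <<'E'
from h import *
d=np.load("pics/top4.npy"); boxtop(d)
boxtop(d,.018,.035,(-5,100,35,60)); boxtop(d,.018,.035,(-5,100,-60,-35))
E
```

```text
top 3963 [-93.1   0.8] [ 66.1 118.3] 89.99
 y 1/99% [-31.6  32.9] x [-150.6  -34.4]
top 481 [48.3 50. ] [ 10.3 102.9] 89.77
 y 1/99% [45.  54.9] x [-1.6 98.7]
top 479 [ 48.2 -49.9] [ 10.  103.2] 89.96
 y 1/99% [-54.8 -45. ] x [-1.8 98.5]
```

The box reads y=+0.8 mm and 0.0° skew, with ±12 mm of room. Next is the cable height under the finger landing area.

Run:
```python
from h import *
for f in("top0","scene4"):
    n=f[:-1]; d=np.load(f"pics/{f}.npy"); P=cloud(d,n).reshape(-1,3)[d.ravel()>0]; L=lane(P)*1e3
    for x0,x1 in((-200,-186),(-186,-175),(-175,-164)):
        m=(L[:,0]>x0)&(L[:,0]<x1)&(abs(L[:,1])<40)&(P[:,2]<.06); print(f,x0,m.sum(),np.percentile(P[m,2],[50,99]).round(4) if m.any() else "")
```

```text
top0 -200 489 [-0.0003  0.018 ]
top0 -186 378 [-0.0006  0.0156]
top0 -175 275 [-0.001  0.014]
scene4 -200 166 [-0.0007  0.0166]
scene4 -186 96 [-0.0011  0.0154]
scene4 -175 84 [-0.0012  0.0144]
```

servo_tool:
  moves: [-0.006,0.0025,0.01,0.003,-0.012,0.0025,0.03,0.003,-0.012,0.0025,0.05,0.003,-0.012,0.0025,0.07,0.003,-0.012,0.0025,0.09,0.003,-0.012,0.0025,0.105,0.003,-0.012,0.0025,0.115,0.003,-0.012,0.0025,0.115,0.003]

```text
clock: 7.85
ee_pos: [0.6222, 0.2598, 0.1907]
ee_rot: [-179.8, 0.1, 92.1]
ft_force: [-0.1, -0.6, -0.5]
finger_gap: 0.0347
```

```bash
python3 -c "from h import *;st()"
```

```text
7.85 lane mm [[-174.2    0.5]] z 0.1907 [-1.7984e+02  1.0000e-01  9.2080e+01] [-0.1 -0.6 -0.5] 0.03470949385612459
```

servo_tool:
  moves: [-0.003,0,0,0,-0.006,0,0,0,-0.009,0,0,0,-0.012,0,0,0,-0.015,0,0,0,-0.018,0,0,0,-0.021,0,0,0,-0.024,0,0,0,-0.027,0,0,0,-0.03,0,0,0,-0.033,0,0,0,-0.036,0,0,0]

```text
clock: 9.05
ee_pos: [0.6239, 0.2244, 0.1926]
ee_rot: [-180.0, 0.0, 92.1]
ft_force: [-0.2, 2.6, 1.3]
finger_gap: 0.0347
```

Run:
```python
from h import *
st()
for n in("top","scene"):
    p,d=imaging.camera(n); cv2.imwrite(f"pics/{n}5.png",p[:,:,::-1]); np.save(f"pics/{n}5.npy",d)
boxtop(np.load("pics/top5.npy"),.06,.079)
boxfaces(np.load("pics/scene5.npy"),(-140,8,-43,43))
```

```text
9.05 lane mm [[-138.8    0.8]] z 0.1926 [-179.99    0.     92.12] [-0.2  2.6  1.3] 0.03466208279780202
top 3573 [-74.2   4.3] [ 79.4 142. ] 79.69
 y 1/99% [-32.2  40.7] x [-127.3   -8.7]
side 452 range -116.8 -7.6 slope deg -0.28 at mid -34.2 at mean -73.6
end 18 range 7.4 17.3 slope deg 1.53 at mid -4.3 at mean 13.2
```

Still straight: about 0 mm off centre, -0.3° skew, 2.6 N. I continue into the mouth.

servo_tool:
  moves: [-0.003,0,0,0,-0.006,0,0,0,-0.009,0,0,0,-0.012,0,0,0,-0.015,0,0,0,-0.018,0,0,0,-0.021,0,0,0,-0.024,0,0,0,-0.027,0,0,0,-0.03,0,0,0,-0.033,0,0,0,-0.036,0,0,0]

```text
clock: 10.35
ee_pos: [0.6252, 0.1884, 0.1927]
ee_rot: [-180.0, 0.0, 92.1]
ft_force: [0.0, 1.5, -1.3]
finger_gap: 0.0353
```

```bash
cat >> h.py <<'E'
def edges(d,x0,x1):
    P=cloud(d).reshape(-1,3); L=lane(P)*1e3; m=(d.ravel()>0)&(P[:,2]>.06)&(P[:,2]<.08)&(abs(L[:,1])<44); L=L[m]
    X=np.arange(x0,x1,4); lo=[];hi=[]
    for x in X:
        y=L[(L[:,0]>=x)&(L[:,0]<x+4),1]; lo.append(y.min()); hi.append(y.max())
    for e in(lo,hi):
        c=np.polyfit(X+2,e,1); print("edge slope",np.degrees(c[0]).round(2),"mean",np.mean(e).round(1))
    print("front",np.percentile(L[:,0],99.7).round(1))
E
python3 - <<'E'
from h import *
st()
for n in("top","scene"):
    p,d=imaging.camera(n); cv2.imwrite(f"pics/{n}6.png",p[:,:,::-1]); np.save(f"pics/{n}6.npy",d)
edges(np.load("pics/top5.npy"),-70,-14)
edges(np.load("pics/top6.npy"),-34,22)
boxfaces(np.load("pics/scene6.npy"),(-110,-6,-43,43))
E
```

```text
10.35 lane mm [[-102.7    0.7]] z 0.1927 [-180.      0.     92.12] [ 0.   1.5 -1.3] 0.03530539408215369
edge slope -0.03 mean -32.5
edge slope -0.24 mean 32.3
front 275.5
edge slope -0.27 mean -32.6
edge slope -0.2 mean 32.3
front 275.1
side 231 range -98.3 -6.4 slope deg -1.09 at mid -33.8 at mean -52.8
end 3 range -34.8 -32.2 slope deg -87.41 at mid -43.6 at mean -33.9
```

Centred (-0.1 mm, -0.2°). Continuing.

servo_tool:
  moves: [-0.003,0,0,0,-0.006,0,0,0,-0.009,0,0,0,-0.012,0,0,0,-0.015,0,0,0,-0.018,0,0,0,-0.021,0,0,0,-0.024,0,0,0,-0.027,0,0,0,-0.03,0,0,0,-0.033,0,0,0,-0.036,0,0,0]

```text
clock: 11.65
ee_pos: [0.6265, 0.1526, 0.1928]
ee_rot: [180.0, -0.0, 92.1]
ft_force: [-0.0, 2.4, -0.1]
finger_gap: 0.0351
```

Run:
```python
from h import *
st()
p,d=imaging.camera("top"); np.save(f"pics/top7.npy",d); edges(d,2,58)
p,d=imaging.camera("scene"); cv2.imwrite("pics/s7.png",p[60:340,150:450,::-1])
```

```text
11.65 lane mm [[-66.9   0.6]] z 0.1928 [ 1.7999e+02 -1.0000e-02  9.2130e+01] [-0.   2.4 -0.1] 0.03506860842364389
edge slope -1.22 mean -32.6
edge slope -0.1 mean 32.2
front 274.8
```

View pics/s7.png

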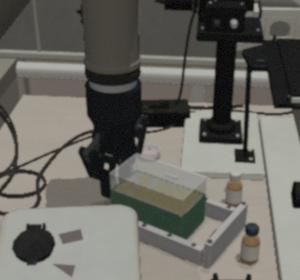

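The box is halfway in, between the rails without contact, at about 2.4 N. Continuing.

servo_tool:
  moves: [-0.003,0,0,0,-0.006,0,0,0,-0.009,0,0,0,-0.012,0,0,0,-0.015,0,0,0,-0.018,0,0,0,-0.021,0,0,0,-0.024,0,0,0,-0.027,0,0,0,-0.03,0,0,0,-0.033,0,0,0,-0.035,0,0,0]

```text
clock: 12.95
ee_pos: [0.6279, 0.1173, 0.1926]
ee_rot: [-180.0, 0.0, 92.1]
ft_force: [0.7, 1.4, -0.4]
finger_gap: 0.0348
```

servo_tool:
  moves: [-0.001,0,0,0,-0.002,0,0,0,-0.003,0,0,0,-0.004,0,0,0,-0.005,0,0,0,-0.0055,0,0,0]

```text
clock: 13.55
ee_pos: [0.628, 0.1121, 0.1927]
ee_rot: [-180.0, 0.0, 92.1]
ft_force: [0.5, 1.8, -0.1]
finger_gap: 0.035
```

Run:
```python
from h import *
st()
p,d=imaging.camera("top"); np.save(f"pics/top8.npy",d); edges(d,36,92)
P=cloud(d).reshape(-1,3);L=lane(P)*1e3
m=(P[:,2]>.06)&(P[:,2]<.08)&(L[:,0]>20)&(L[:,0]<130)&(abs(L[:,1])<44);print("front",np.percentile(L[m,0],[95,99,99.8]).round(1))
```

```text
13.55 lane mm [[-26.4   0.5]] z 0.1927 [-1.800e+02  1.000e-02  9.212e+01] [ 0.5  1.8 -0.1] 0.03499806913369155
edge slope -45.66 mean -21.2
edge slope -0.36 mean 32.0
front 275.9
front [101.4 103.7 104.3]
```

servo_tool:
  moves: [-0.0005,0,0,0,-0.001,0,0,0,-0.0015,0,0,0,-0.002,0,0,0,-0.002,0,0,0]

```text
clock: 14.1
ee_pos: [0.628, 0.1105, 0.1927]
ee_rot: [-180.0, -0.0, 92.1]
ft_force: [-0.6, 2.5, -0.4]
finger_gap: 0.0349
```

servo_tool:
  moves: [-0.0005,0,0,0,-0.001,0,0,0,-0.001,0,0,0]

```text
clock: 14.4
ee_pos: [0.6279, 0.1102, 0.1929]
ee_rot: [-180.0, -0.1, 92.2]
ft_force: [-0.4, 4.3, -0.1]
finger_gap: 0.035
```

servo_tool:
  moves: [-0.0005,0,0,0,-0.001,0,0,0,-0.001,0,0,0]

```text
clock: 14.7
ee_pos: [0.6279, 0.11, 0.1931]
ee_rot: [180.0, -0.2, 92.2]
ft_force: [-1.3, 6.7, -0.4]
finger_gap: 0.0349
```

The force climbs to 6.7 N while the tool has almost stopped, so the box is seated on the pads. I draw back straight, then up and away.

servo_tool:
  moves: [0.0005,0,0,0,0.001,0,0,0,0.002,0,0,0,0.005,0,0,0,0.015,0,0,0,0.03,0,0,0,0.05,0,0,0,0.05,0,-0.02,0,0.05,0,-0.05,0,0.055,0,-0.08,0,0.065,0,-0.11,0,0.075,0,-0.13,0]

```text
clock: 15.9
ee_pos: [0.6255, 0.1846, 0.3254]
ee_rot: [179.8, -0.0, 92.1]
ft_force: [0.5, 0.2, 0.6]
finger_gap: 0.0348
```

servo_tool:
  moves: [0.03,0,0,0,0.065,0,0,0,0.1,0,0,0,0.13,0,0,0,0.13,0,0,0,0.13,0,0,0]

```text
clock: 16.5
ee_pos: [0.6196, 0.315, 0.3225]
ee_rot: [-180.0, 0.0, 92.3]
ft_force: [0.5, -1.0, 0.2]
finger_gap: 0.035
```

Run:
```python
from h import *
st()
for n in("top","scene"):
    p,d=imaging.camera(n); cv2.imwrite(f"pics/{n}9.png",p[:,:,::-1]); np.save(f"pics/{n}9.npy",d)
    if n=="top": boxtop(d,.06,.08,(-30,125,-44,44)); edges(d,0,96)
P=cloud(np.load("pics/top9.npy")).reshape(-1,3)
for nm,c,lo,hi in(("v0",(724,10.4),.03,.08),("v1",(625,-68.3),.03,.08),("dish",(766.1,193.3),.008,.03)):
    m=(np.hypot(*(P[:,:2]*1e3-c).T)<25)&(P[:,2]>lo)&(P[:,2]<hi); print(nm,rect(P[m]))
a=cv2.imread("pics/top9.png")[150:320,200:460]; b=cv2.imread("pics/scene9.png")[150:320,180:440]
cv2.imwrite("pics/c9.png",np.vstack([cv2.resize(x,None,fx=1.75,fy=1.75,interpolation=cv2.INTER_CUBIC) for x in(a,b)]))
```

```text
16.5 lane mm [[-2.295e+02  1.000e-01]] z 0.3225 [-1.7999e+02  3.0000e-02  9.2300e+01] [ 0.5 -1.   0.2] 0.03503870618912003
top 3991 [46.9 -0.4] [ 66.  118.2] 89.8
 y 1/99% [-32.7  31.9] x [-10.9 104.6]
edge slope -0.07 mean -32.8
edge slope -0.14 mean 32.0
front 276.0
v0 (array([723.8,  10.5]), array([23.3, 20.9]), 70.21)
v1 (array([625.2, -67.7]), array([22.6, 23.5]), 85.73)
dish (array([766.1, 193.3]), array([38.6, 37.3]), 1.92)
```

View pics/c9.png

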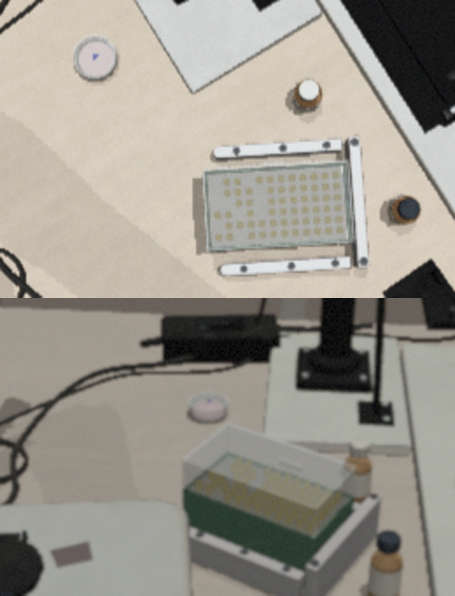

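The box sits at the stop, x=46.9 mm (home 46, within the roughly 1 mm mouth uncertainty). It is centred at -0.4 mm with -0.2° skew, and the bystanders have not moved. The hand is clear, so I hand in.

```bash
python3 -c "from plant import bot;print(bot.close_job())"
```

```text
the job is handed in; nothing more can be done
None
```

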